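# Index the dish carousel by one slot

## Robot

A 6-joint arm with a two-finger parallel gripper is mounted at the origin on a cart in front of the work surface, level with it; the furniture and walls round the work are solid. World frame = base frame: x ahead of the robot, y to its left, z up, the work surface at z = 0. Lengths are in mm, angles in rad, forces in N, time in s.
With the tool pointing down it reaches from about 350 to 875 mm from the base axis. Payload 4.2 kg.
Tool frame: the origin (TCP) lies midway between the tips of the shut fingers; the grasp point (between the pads) lies 19 mm behind it; z points along the fingers, y is the line along which they close (so a half turn about z gives the same grasp; the last joint's range is limited). The gripper opens to 85 mm and grips with 20 to 120 N. Pads are 22 mm wide; open, the fingers measure 114 mm over their backs; the gripper's body (76 mm by 85 mm) begins 54 mm behind the grasp point. The pads swing forward as they close: fully open they stand 13 mm farther back than shut.
Start: joints at [-0.946, 0.385, 0.008, 0, -1.194, -0.259], TCP at [223.574, -583.621, 231.312] pointing down, gripper open.
Joint ranges: [-3.14, 3.14], [-1.21, 2.06], [-1.07, 1.41], [-3.16, 2.05], [-2.99, -0.16], [-3.1, 3.1]. Speed limits (rad/s): [2.79, 2.79, 3.14, 3.14, 3.14, 3.14].

## Interface

Orientations are given as a unit quaternion [x, y, z, w].
In Python, from bench import read_state, get_image, job_done gives the robot as it stands.
- The arm moves only by the tool servo_tool, never from a script. Its arguments are lists of equal length, an entry for each row: "rotation": the turn, a rotation vector about the world's x, y, z scaled (see below), a list of three; "slide": the shift along the world's x, y, z scaled (see below), a list of three; "grip": the opening, from -1 (shut) to 1 (fully open). In form: {"rotation": [[rx, ry, rz], ...], "slide": [[tx, ty, tz], ...], "grip": [grip, ...]}. A call has 1 to 8 rows; each row is the pose to reach, as a shift and turn from the pose commanded when the call began, turning the shorter way round; what a row does not reach only later rows make up. The controller multiplies each number of a shift by 0.2 m and each number of a turn by 360 degrees. A row lasts 1/8 s, in which the tool goes at most 62.5 mm and 10.7 degrees, less where a joint would pass 70% of its speed; a pose out of reach is approached as far as the arm can. A call with a number of a shift or a turn outside -1 to 1 is refused whole. A call with a gripper value outside its range is refused whole. The fingers move at their own pace and stop on an object; the grip force is fixed at half the most. Time passes only in rows, so rows that repeat a pose let the fingers close. It gives the time, the measured TCP pose, the force, the opening and the grip force at its end, in the units of the state.
- read_state(): the state, without advancing time (a new reading comes with each control period).
- get_image(name): name is "scene" or "top"; returns a dict with "image" (400x640x3 uint8, red, green, blue), "depth" (400x640 float32, mm along the optical axis (not along the pixel's ray), 0 where there is no reading), "camera_matrix" (3x3 intrinsics, pixels), "rvec" (rotation vector, rad) and "tvec" (3), from world to camera coordinates, as OpenCV has them. Camera axes: x right, y down, z forward; pixel columns grow to the right and rows downward; lengths in mm; the calibration is good to about 2 mm. A picture is of the moment at which its call begins.
- job_done(): hands the job in; it is judged then, once.
The state is a dict: "clock": time; "joints": joint angles; "joint_vel": joint speeds; "joint_efforts": joint torques, N m; "position": TCP position; "ee_rot": TCP orientation; "contact_force": force on the tool from outside, world axes, zero at the start; "wrist_torque": the same for the moment, N m; "gripper_width": finger opening in mm; "grasp_force": force on a finger pad.
Only numpy, scipy, OpenCV 4.12 (cv2) and the standard library are available. Lean on these libraries where they do the work, as an engineer would, in place of code of your own. Each camera call takes 0.05 s, during which the arm holds its last target. There are 200 camera calls.

## Task

Index the dish carousel by one slot: with a fingertip in the red dished cap press the spring plunger in, keep it pressed while you push it round clockwise (seen from above), and let it spring back up in the very next slot, the one with the green dot, without running on past that slot. Do not touch the culture dishes on the table or lift anything, and leave the things on the bench where they are.

Things in the scene. Friction and masses are not known exactly. Their poses are not given: they have to be found in the camera images.
- carousel: Indexing carousel fixed to the bench: a round grey base, 298 mm across, 56 mm high, open above; origin at the centre of its underside, z axis = turning axis. Six index slots: the pin starts in slot 0, on the base's own x axis; slot 1 (60 degrees clockwise from above) has a 12 mm green dot, the others small white dots.
- axis_top (a point): On the turning axis, level with the top of the flat aluminium index ring (radius 120 to 143 mm, 48 to 56 mm above the bench) whose six 12 mm wide slots, every 60 degrees, are open towards the middle. Inside the ring turns a blue table (radius 114 mm, top 18 mm above the bench) with three white rimmed dish seats.
- table (a joint): Turn of the blue table about the base's axis, rad: about 0 at the start (pin in slot 0), growing CLOCKWISE seen from above; 1.047 (60 degrees) is the green-dotted next slot. Light friction (about 1 N at the cap), no spring; the pin in a slot leaves about 0.012 rad of play either way. The table cannot turn while the pin stands in a slot.
- plunger (a joint): Plunger travel, m: 0 up, 0.014 fully pressed down. Spring: about 3.5 N to start, 9 N at the bottom. The pin is clear of its slot once pressed past 0.010. Released between slots, the round-headed pin rides under the index ring, plunger still down (0.010); it snaps up by itself and centres the table when within about 4 mm of a slot's middle.
- cap_floor (a point): Centre of the inside floor of the red dished cap (moves with the plunger): the spot to press. The cap is a cup 62 mm outside, 54 mm inside, rim 11 mm above this floor, 88 mm from the turning axis. Floor 65 mm above the bench when up, 51 mm fully pressed. Shut gripper fingers fit in the cup and push the table round by its inner wall.
- pin_top (a point): Top of the red index pin, 9 mm thick with a round head, on an arm on the outer side of the cap, 128 mm from the turning axis; moves with the plunger. Up in a slot it stands 2 mm above the ring (58 mm above the bench).
- target_slot (a point): Middle of the green-dotted slot, at the height of the index ring's top (fixed to the base).
- dish_0: Loose glass culture dish, 55 mm across, 12 mm high, lying in a white seat with a 5 mm rim on the blue table; origin at the centre of its underside.
- dish_1: Loose glass culture dish, 55 mm across, 12 mm high, lying in a white seat with a 5 mm rim on the blue table; origin at the centre of its underside.
- dish_2: Loose glass culture dish, 36 mm across, 12 mm high, lying in a white seat with a 5 mm rim on the blue table; origin at the centre of its underside.
- seat_0 (a point): Centre of the floor of the seat of dish_0; turns with the table.
- seat_1 (a point): Centre of the floor of the seat of dish_1; turns with the table.
- seat_2 (a point): Centre of the floor of the seat of dish_2; turns with the table.
- oil_bottle: Bystander: small amber bottle with black cap, 30 mm across, 69 mm high, standing before the carousel at the left edge of the bench; origin at the centre of its underside.
- tally_counter: Bystander: round hand tally counter, 53 x 62 x 25 mm, lying before the carousel to the right; origin at the centre of its underside.
- marker: Bystander: white marker pen with blue cap, 131 x 12 x 13 mm, lying before the carousel to the left; origin at the centre of its underside.

How it is judged:
By the outcome, as a careful person would: the job done as asked, in the order asked, and still so for the second after the job is handed in, with the robot touching nothing.
It also fails if it takes over 43 s, if anything falls off the work surface, if the arm or the gripper's body presses on something with over 40 N, if the wrist force passes 120 N, or if a joint passes its speed limit or range.

## Working session

There is one attempt and no reset: what is moved stays moved. The work goes in short steps, Python scripts to look and compute and a tool call to move; the robot and the scene stay as the last step left them, time stands still between calls to the robot, and variables do not carry over. Pictures are saved under pics/ and viewed, at most 10 in all, crops included, and the job is handed in when it is done.

Besides the shell and the picture viewer there is one more tool, called after "Emit:" as name(argument=value, ...), one argument or row to a line, values as JSON. servo_tool: Moves the arm, as the interface text tells. Shifts and turns lie within -1 to 1; 1 stands for 0.2 m of shift or 360 degrees of turn. Its arguments: {"type":"object","properties":{"rotation":{"type":"array","items":{"type":"array","items":{"type":"number","minimum":-1,"maximum":1}}},"slide":{"type":"array","items":{"type":"array","items":{"type":"number","minimum":-1,"maximum":1}}},"grip":{"type":"array","items":{"type":"number"}}},"required":["rotation","slide","grip"]}

```bash
mkdir -p pics
cat > h.py <<'E'
import numpy as np, cv2
from bench import *
def world(im, mask=None):
    K=np.array(im['camera_matrix']);R,_=cv2.Rodrigues(np.array(im['rvec'],float));t=np.array(im['tvec'],float).ravel()
    h,w=im['depth'].shape;u,v=np.meshgrid(np.arange(w),np.arange(h))
    d=im['depth'];p=np.stack([(u-K[0,2])/K[0,0]*d,(v-K[1,2])/K[1,1]*d,d],-1)
    return (p-t)@R
def ray(im,u,v,z):
    K=np.array(im['camera_matrix']);R,_=cv2.Rodrigues(np.array(im['rvec'],float));t=np.array(im['tvec'],float).ravel()
    d=R.T@np.array([(u-K[0,2])/K[0,0],(v-K[1,2])/K[1,1],1]);c=-R.T@t
    return c+d*(z-c[2])/d[2]
def blobs(im,lo,hi,amin=15):
    hsv=cv2.cvtColor(im['image'],cv2.COLOR_RGB2HSV);m=cv2.inRange(hsv,lo,hi)
    n,l,s,c=cv2.connectedComponentsWithStats(m)
    return [(s[i],c[i],l==i) for i in range(1,n) if s[i,4]>=amin]
E
python3 - <<'E'
from h import *
for n in('top','scene'):
    im=get_image(n);cv2.imwrite(f'pics/{n}0.png',im['image'][...,::-1]);P=world(im)
    for nm,lo,hi in(('red',(0,120,70),(8,255,255)),('red2',(172,120,70),(180,255,255)),('green',(45,90,60),(85,255,255)),('blue',(95,100,50),(125,255,255))):
        for s,c,m in blobs(im,lo,hi):
            q=P[m&(im['depth']>0)]
            print(n,nm,s,c.round(1),np.median(q,0).round(0) if len(q) else None, ray(im,*c,62).round(1),ray(im,*c,56).round(1))
print(read_state())
E
```

```text
top red [323   4   8   7  32] [326.    6.4] [1034. -152.   80.] [1049.8 -155.9   62. ] [1054.4 -156.7   56. ]
top red [323  20  11  18 132] [328.9  29.3] [ 986. -154.   57.] [ 981.8 -153.    62. ] [ 985.9 -153.7   56. ]
top red [312 171  25  27 174] [324.2 183.9] [576. -80.  74.] [577.  -78.2  62. ] [578.5 -78.4  56. ]
top red [601 180   6  16  78] [603.8 187.8] [ 473. -767.   11.] [ 467.1 -728.    62. ] [ 467.9 -732.5   56. ]
top green [251  54  17   6  34] [259.   56.3] [964.  39.  13.] [932.6  34.5  62. ] [936.4  35.   56. ]
top green [550 151   5   8  16] [552.4 154.3] [ 573. -649.   35.] [ 565.8 -631.    62. ] [ 567.2 -634.8   56. ]
top green [574 171  47  10 146] [597.1 175.8] [ 495. -708.   81.] [ 497.8 -721.    62. ] [ 498.8 -725.5   56. ]
top green [561 185  17   3  21] [568.7 185.9] [ 491. -675.   18.] [ 484.4 -647.6   62. ] [ 485.2 -651.5   56. ]
top green [271 194   4   5  15] [272.5 196.1] [567.  47.  57.] [566.3  46.1  62. ] [567.7  46.6  56. ]
top blue [244   0  47  12 377] [263.8   3.8] [1117.   10.   18.] [1082.2    4.1   62. ] [1087.     4.4   56. ]
top blue [336   
[... 2840 characters left out ...]
': array([-9.46397561e-01,  3.85504812e-01,  6.79214691e-03, -4.59857856e-04,
       -1.19400271e+00, -2.58577530e-01]), 'joint_vel': array([-0.00051965, -0.00119127,  0.00263091,  0.00177201, -0.00019068,
       -0.00070522]), 'joint_efforts': array([ 1.61556136e-05, -3.93319452e+01,  1.88929278e+01,  4.19797048e+00,
       -2.56563791e-03, -4.82641767e-07]), 'position': array([ 223.40212023, -583.16204473,  230.32370584]), 'ee_rot': array([-1.81808925e-01,  9.83333386e-01,  9.58839845e-04, -2.16764379e-04]), 'contact_force': array([-0.03946194, -0.69090931,  0.73963575]), 'wrist_torque': array([-0.01005752,  0.0173508 ,  0.06955115]), 'grasp_force': 0.0, 'gripper_width': 85.45066887674116}
```

View pics/top0.png

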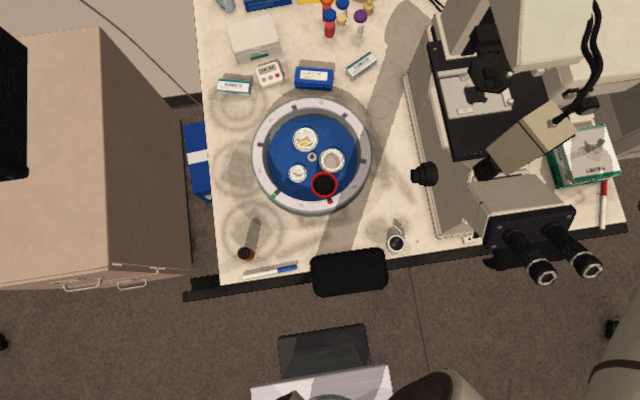

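View pics/scene0.png

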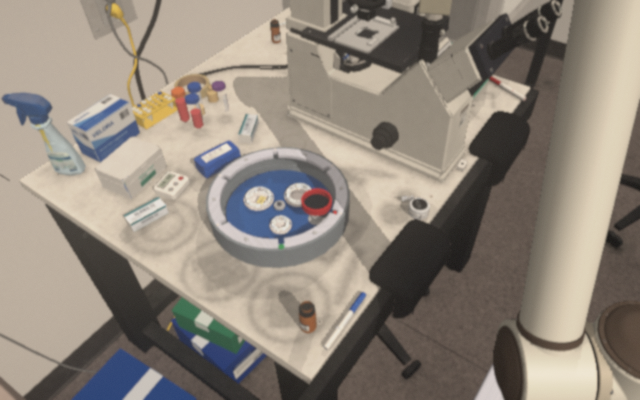

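The top view shows the carousel with the red cap at (324,184), the pin at about (330,201) and the green dot at (272,196). The scene view agrees. Bottle and marker are at lower left, the counter at the right. Next I fit the ring and rim.

```bash
cat >> h.py <<'E'
def circ(q):
    A=np.c_[2*q[:,:2],np.ones(len(q))];s=np.linalg.lstsq(A,(q[:,:2]**2).sum(1),rcond=None)[0]
    return s[:2],np.sqrt(s[2]+s[:2]@s[:2])
def measure(im):
    m=np.zeros(im['image'].shape[:2],np.uint8)
    hsv=cv2.cvtColor(im['image'],cv2.COLOR_RGB2HSV)
    m=cv2.inRange(hsv,(0,110,60),(9,255,255))|cv2.inRange(hsv,(171,110,60),(180,255,255))
    P=world(im)
    near=(abs(P[...,0]-650)<170)&(abs(P[...,1]+35)<170)
    return P,m>0,near
E
python3 - <<'E'
from h import *
for n in('top','scene'):
    im=get_image(n);P,m,near=measure(im)
    ring=near&(abs(P[...,2]-56)<3)&~m
    q=P[ring]
    c=np.array([671.,-43]);
    for _ in range(5):
        r=np.hypot(*(q[:,:2]-c).T);k=(r>117)&(r<147)
        # centre from outer edge: bin by angle, use midpoint of the annulus
        a=np.arctan2(*(q[:,:2]-c).T[::-1]);pts=[]
        for b in np.arange(-np.pi,np.pi,np.pi/18):
            s=k&(a>=b)&(a<b+np.pi/18)
            if s.sum()>4: pts.append(q[s][:,:2].mean(0))
        c,R=circ(np.array(pts))
    print(n,'ring',c.round(1),R.round(1),len(pts),'z',np.median(q[k][:,2]).round(1))
    mm=m&near; qs=P[mm];z=qs[:,2]
    rim=qs[z>71];print(' rim circle',circ(rim),np.median(rim[:,2]),len(rim))
    v,u=np.where(mm);rp=np.array([ray(im,a,b,76) for a,b in zip(u,v)])
    near2=np.hypot(*(rp[:,:2]-np.median(rim,0)[:2]).T)<36
    (e,ax,_)=cv2.fitEllipse(cv2.convexHull(rp[near2][:,:2].astype(np.float32)));print(' hull',e,ax)
    pin=rp[:0]; w=np.array([ray(im,a,b,58) for a,b in zip(u,v)])
    d=np.hypot(*(w[:,:2]-c).T);s=(d>122)&(d<136)
    if s.any():print(' pin',w[s].mean(0).round(1),s.sum())
    g=[(ray(im,*cc,56).round(1)) for s_,cc,mk in blobs(im,(40,60,50),(88,255,255),5) if np.hypot(*(ray(im,*cc,56)[:2]-c))<150]
    print(' green',g)
    for x in ([w[s].mean(0)] if s.any() else [])+g+[np.r_[e,0]]:
        print('  pol',np.hypot(*(x[:2]-c)).round(1),np.degrees(np.arctan2(x[1]-c[1],x[0]-c[0])).round(2))
E
```

```text
top ring [661.3 -58.1] 133.9 36 z 55.8
 rim circle (array([574.94398585, -76.1061268 ]), np.float64(28.858210382044547)) 75.14694320849239 134
 hull (571.9773559570312, -76.98201751708984) (60.48579788208008, 67.3434829711914)
 pin [534.5 -84.3  58. ] 14
 green [array([568.1,  47. ,  56. ])]
  pol 129.5 -168.34
  pol 140.5 131.57
  pol 91.3 -168.06
scene ring [659.2 -57.5] 133.6 36 z 55.5
 rim circle (array([572.90289078, -75.4929608 ]), np.float64(28.922217637553146)) 74.33188495775897 204
 hull (570.6660766601562, -73.4865951538086) (60.98556900024414, 71.04120635986328)
 pin [533.8 -83.1  58. ] 4
 green [array([568.3,  44.8,  56. ])]
  pol 128.0 -168.49
  pol 136.9 131.63
  pol 90.0 -169.79
```

Run:
```python
from h import *
for n in('top','scene'):
    P=world(get_image(n));
    for a in range(-700,-100,100):
        s=(P[...,1]>a)&(P[...,1]<a+100)&(P[...,2]>120)&(P[...,0]>150)&(P[...,0]<900)
        if s.sum()>5: print(n,a,s.sum(),'xmin',np.percentile(P[s][:,0],2).round(),'zmax',P[s][:,2].max().round())
```

```text
top -700 3134 xmin 620.0 zmax 282.0
top -600 1790 xmin 215.0 zmax 298.0
top -500 7754 xmin 312.0 zmax 557.0
top -400 27309 xmin 291.0 zmax 621.0
top -300 2976 xmin 231.0 zmax 659.0
top -200 1254 xmin 267.0 zmax 718.0
scene -700 11 xmin 648.0 zmax 246.0
scene -600 688 xmin 537.0 zmax 284.0
scene -500 3383 xmin 308.0 zmax 413.0
scene -400 18852 xmin 325.0 zmax 412.0
```

Run:
```python
from h import *
Q=np.concatenate([world(get_image(n)).reshape(-1,3) for n in('top','scene')])
ys=range(-650,150,50);print('x\\y ',*[f'{y:5d}' for y in ys])
for x in range(100,700,50):
    print(x,*[f'{(Q[s][:,2].max() if (s:=(Q[:,0]>=x)&(Q[:,0]<x+50)&(Q[:,1]>=y)&(Q[:,1]<y+50)).sum()>3 else -999):5.0f}' for y in ys])
```

```text
x\y   -650  -600  -550  -500  -450  -400  -350  -300  -250  -200  -150  -100   -50     0    50   100
100  -787  -789  -787  -787  -786  -785  -786  -788  -790     4     5     6   551   478   338   223
150  -790  -789  -791  -788  -787  -788  -790  -788  -788   -12    -4     1   603   490   275    -1
200  -789  -787   266  -789  -791  -789  -788   658   652  -790  -790   586   597  -790  -788  -790
250  -789  -783  -789  -788   391   569   621   646  -784  -789   719   708  -788  -790  -787  -789
300    31    33    31    32   413   566   412  -751  -788    33    32    34    33  -788  -784  -791
350    35    38    35   354   506   385   382     5    29    35    37    36   977    15    16    15
400    29    30    28   354   356   356   356     5    29    31    31    32    31    16    15    69
450    85     3    -1   308   312   506   498     4    19     5     5     5     6     5     4    69
500    85   260   262   261   277   578   498   104     5    57    60    80    62    60     6     5
550    85   263   263   264   556   572   497   108     5    60    79    79    78    62    60     5
600   268   265   264   521   543   535   534     6    60    60    33    78    34    58    62     5
650   282   281   299   519   534   538   539     5    59    62    33    34    33    24    60     5
```

Emit:
servo_tool(
  rotation=[
    [0,0,0],
    [0,0,0],
    [0,0,0],
    [0,0,0],
    [0,0,0],
  ],
  slide=[
    [-0.1,0.25,0],
    [-0.18,0.5,0],
    [-0.25,0.72,0],
    [-0.3,0.92,0],
    [-0.3,0.92,0],
  ],
  grip=[-1,-1,-1,-1,-1],
)

```text
clock: 1.02
position: [162.6, -397.6, 231.9]
ee_rot: [-0.183, 0.983, -0.0, 0.0]
contact_force: [0.1, -0.3, 0.8]
gripper_width: 0.2
grasp_force: 0.0
```

Emit:
servo_tool(
  rotation=[
    [0,0,0],
    [0,0,0],
    [0,0,0],
    [0,0,0],
    [0,0,0],
    [0,0,0],
  ],
  slide=[
    [0.1,0.2,0],
    [0.25,0.42,0],
    [0.45,0.62,0],
    [0.65,0.8,0],
    [0.83,1.0,0],
    [0.83,1.0,0],
  ],
  grip=[-1,-1,-1,-1,-1,-1],
)

```text
clock: 1.78
position: [332.7, -197.9, 231.7]
ee_rot: [-0.185, 0.983, -0.0, 0.001]
contact_force: [0.9, 0.1, 1.2]
gripper_width: -0.3
grasp_force: 0.0
```

Emit:
servo_tool(
  rotation=[
    [0,0,0],
    [0,0,-0.005],
    [0,0,-0.015],
    [0,0,-0.0256],
    [0,0,-0.0256],
    [0,0,-0.0256],
  ],
  slide=[
    [0.15,0.25,0],
    [0.35,0.45,0],
    [0.6,0.62,-0.15],
    [0.85,0.62,-0.35],
    [1.0,0.62,-0.5],
    [1.0,0.62,-0.5],
  ],
  grip=[-1,-1,-1,-1,-1,-1],
)

```text
clock: 2.52
position: [529.9, -76.6, 127.2]
ee_rot: [-0.102, 0.995, -0.0, -0.004]
contact_force: [-1.1, -0.8, 0.8]
gripper_width: -0.1
grasp_force: 0.0
```

Emit:
servo_tool(
  rotation=[
    [0,0,0],
    [0,0,0],
    [0,0,0],
    [0,0,0],
    [0,0,0],
  ],
  slide=[
    [0.12,0,0],
    [0.2225,0,-0.1],
    [0.2225,0,-0.2],
    [0.2225,0,-0.2],
    [0.2225,0,-0.2],
  ],
  grip=[-1,-1,-1,-1,-1],
)

```text
clock: 3.15
position: [574.5, -76.2, 92.9]
ee_rot: [-0.102, 0.995, -0.0, 0.001]
contact_force: [-0.0, 0.1, -0.5]
gripper_width: 0.3
grasp_force: 0.0
```

Run:
```python
from h import *
s=read_state();print(s['position'],s['contact_force'])
for n in('top','scene'):
    im=get_image(n)['image'];c=im[110:230,240:380] if n=='top' else im[120:260,220:360]
    cv2.imwrite(f'pics/{n}1.png',cv2.resize(c[...,::-1],None,fx=4,fy=4))
```

```text
[574.46943156 -76.16701622  92.87219933] [-0.04322767  0.12192567 -0.52814744]
```

View pics/scene1.png

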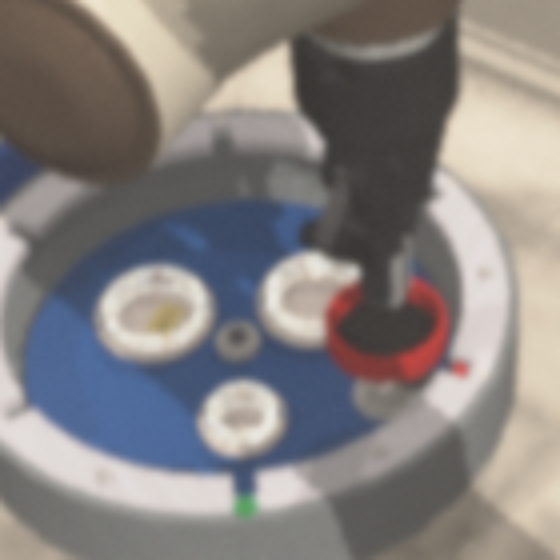

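The picture shows the shut fingers over the middle of the red cup (388,310 in the crop) and the pin still in its slot (460,368). I'll go down onto the floor and press.

Emit:
servo_tool(
  rotation=[
    [0,0,0],
    [0,0,0],
    [0,0,0],
    [0,0,0],
  ],
  slide=[
    [0,0,-0.06],
    [0,0,-0.11],
    [0,0,-0.12],
    [0,0,-0.12],
  ],
  grip=[-1,-1,-1,-1],
)

```text
clock: 3.75
position: [574.0, -75.6, 66.9]
ee_rot: [-0.102, 0.995, -0.0, -0.0]
contact_force: [0.6, -0.6, 0.2]
gripper_width: -0.2
grasp_force: 0.0
```

Emit:
servo_tool(
  rotation=[
    [0,0,0],
    [0,0,0],
    [0,0,0],
    [0,0,0],
    [0,0,0],
    [0,0,0],
  ],
  slide=[
    [0,0,-0.02],
    [0,0,-0.04],
    [0,0,-0.06],
    [0,0,-0.075],
    [0,0,-0.075],
    [0,0,-0.075],
  ],
  grip=[-1,-1,-1,-1,-1,-1],
)

```text
clock: 4.5
position: [574.7, -75.6, 53.5]
ee_rot: [-0.103, 0.995, -0.0, 0.001]
contact_force: [-2.1, 0.6, 7.7]
gripper_width: 0.1
grasp_force: 3.6
```

Emit:
servo_tool(
  rotation=[
    [0,0,0],
    [0,0,-0.0139],
    [0,0,-0.0278],
    [0,0,-0.0417],
    [0,0,-0.0556],
    [0,0,-0.0694],
    [0,0,-0.0833],
    [0,0,-0.0833],
  ],
  slide=[
    [0,0,-0.0075],
    [-0.006,0.038,-0.0075],
    [-0.009,0.076,-0.0075],
    [-0.008,0.115,-0.0075],
    [-0.005,0.153,-0.0075],
    [0.003,0.19,-0.0075],
    [0.013,0.227,-0.0075],
    [0.013,0.227,-0.0075],
  ],
  grip=[-1,-1,-1,-1,-1,-1,-1,-1],
)

```text
clock: 5.5
position: [578.1, -29.6, 52.4]
ee_rot: [0.158, 0.987, 0.0, 0.002]
contact_force: [-0.6, 0.7, 8.3]
gripper_width: -0.2
grasp_force: 3.9
```

```bash
cat > ang.py <<'E'
from h import *
import sys
C=np.array([660.3,-57.8])
s=read_state();p=s['position'][:2]-C
print('tool',s['position'].round(1),'r',np.hypot(*p).round(1),'s',round((191.7-np.degrees(np.arctan2(p[1],p[0])))%360,1),s['contact_force'].round(1))
for n in('top','scene'):
    im=get_image(n);P,m,near=measure(im)
    mm=m&near;q=P[mm];rim=q[(q[:,2]>57)&(q[:,2]<70)]
    d=np.hypot(*(rim[:,:2]-C).T);rim=rim[d<120]
    if len(rim)>20:
        c,R=circ(rim);print(n,'cap',c.round(1),R.round(1),len(rim),'z',np.median(rim[:,2]).round(1),'s',round((191.7-np.degrees(np.arctan2(*(c-C)[::-1])))%360,2))
    v,u=np.where(m)
    w=np.array([ray(im,a,b,54) for a,b in zip(u,v)]);d=np.hypot(*(w[:,:2]-C).T);k=(d>122)&(d<136)
    if k.sum(): a=w[k].mean(0)[:2]-C;print(n,'pin',k.sum(),'s',round((191.7-np.degrees(np.arctan2(a[1],a[0])))%360,2))
    c=im['image'];c=c[110:230,240:380] if n=='top' else c[120:260,220:360]
    cv2.imwrite(f'pics/{n}{sys.argv[1]}.png',cv2.resize(c[...,::-1],None,fx=4,fy=4))
E
python3 ang.py 2
```

```text
tool [578.1 -29.6  52.4] r 86.9 s 30.6 [-0.6  0.7  8.3]
top cap [576.9 -30.5] 28.1 60 z 63.1 s 29.84
scene cap [575.7 -29.5] 28.4 160 z 62.8 s 30.2
```

View pics/scene2.png

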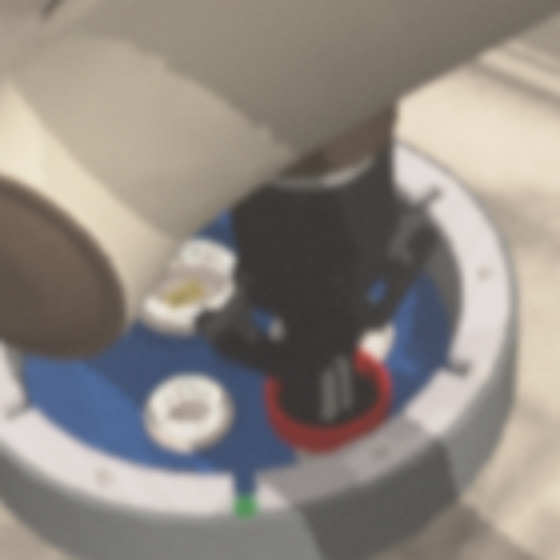

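The picture shows the cup, pressed and carried along, at (330,400), with the green dot at (245,505). The cap is at about 30°, moving together with the finger.

Emit:
servo_tool(
  rotation=[
    [0,0,-0.0139],
    [0,0,-0.0278],
    [0,0,-0.0417],
    [0,0,-0.0556],
    [0,0,-0.0694],
    [0,0,-0.0778],
    [0,0,-0.0778],
  ],
  slide=[
    [0.014,0.036,0],
    [0.03,0.07,0],
    [0.05,0.103,0],
    [0.072,0.135,0],
    [0.098,0.164,0],
    [0.114,0.18,0],
    [0.114,0.18,0],
  ],
  grip=[-1,-1,-1,-1,-1,-1,-1],
)

```text
clock: 6.48
position: [601.6, 6.3, 52.6]
ee_rot: [0.392, 0.92, 0.001, 0.002]
contact_force: [0.6, 0.9, 7.7]
gripper_width: 0.3
grasp_force: 3.8
```

```bash
python3 ang.py 3
```

```text
tool [601.6   6.3  52.6] r 86.9 s 59.2 [0.6 0.9 7.7]
top cap [599.1   5.9] 27.4 50 z 63.5 s 57.82
top pin 3 s 58.43
scene cap [598.6   6.5] 28.3 174 z 62.9 s 57.9
```

View pics/scene3.png

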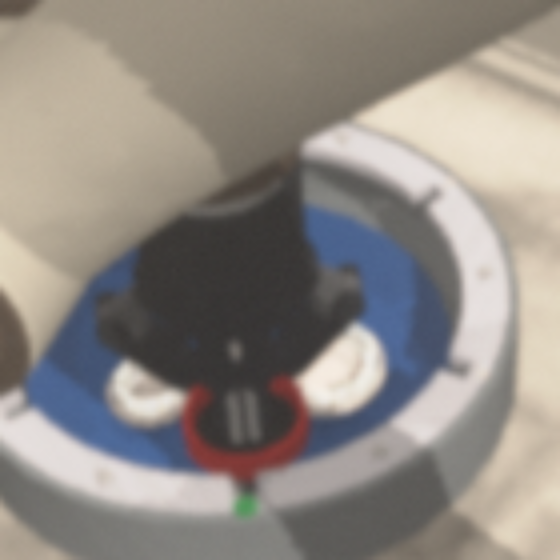

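The pressed cup is at (247,425) and almost in line with the green dot at (245,505), about 2° short. I'll make the last 2° and then let it up slowly.

Emit:
servo_tool(
  rotation=[
    [0,0,-0.0028],
    [0,0,-0.0056],
    [0,0,-0.0056],
    [0,0,-0.0056],
  ],
  slide=[
    [0.006,0.005,0],
    [0.011,0.0105,0],
    [0.011,0.0105,0],
    [0.011,0.0105,0],
  ],
  grip=[-1,-1,-1,-1],
)

```text
clock: 7.08
position: [603.6, 8.0, 52.7]
ee_rot: [0.408, 0.913, 0.001, 0.002]
contact_force: [-0.3, -0.0, 7.1]
gripper_width: 0.4
grasp_force: 3.8
```

```bash
python3 ang.py 4
```

```text
tool [603.6   8.   52.7] r 86.9 s 60.9 [-0.3 -0.   7.1]
top cap [600.6   8. ] 27.0 50 z 63.7 s 59.47
top pin 8 s 59.13
scene cap [600.5   8.1] 28.4 177 z 62.5 s 59.46
```

Emit:
servo_tool(
  rotation=[
    [0,0,0],
    [0,0,0],
    [0,0,0],
    [0,0,0],
    [0,0,0],
    [0,0,0],
  ],
  slide=[
    [0,0,0.015],
    [0,0,0.03],
    [0,0,0.045],
    [0,0,0.06],
    [0,0,0.075],
    [0,0,0.075],
  ],
  grip=[-1,-1,-1,-1,-1,-1],
)

```text
clock: 7.92
position: [600.5, 7.8, 65.0]
ee_rot: [0.409, 0.912, -0.001, -0.001]
contact_force: [0.8, -0.2, -0.5]
gripper_width: -0.0
grasp_force: 0.0
```

Emit:
servo_tool(
  rotation=[
    [0,0,0],
    [0,0,0],
    [0,0,0],
    [0,0,0],
    [0,0,0],
    [0,0,0],
  ],
  slide=[
    [0,0,0.05],
    [0,0,0.15],
    [0,0,0.3],
    [0,0,0.5],
    [0,0,0.5],
    [0,0,0.5],
  ],
  grip=[-1,-1,-1,-1,-1,-1],
)

```text
clock: 8.68
position: [601.0, 7.9, 165.6]
ee_rot: [0.409, 0.913, -0.0, -0.0]
contact_force: [0.5, 0.2, -1.0]
gripper_width: -0.2
grasp_force: 0.0
```

```bash
sed -i 's/>57)&(q\[:,2\]<70/>57)\&(q[:,2]<80/' ang.py; python3 ang.py 5
```

```text
tool [601.    7.9 165.6] r 88.5 s 59.6 [ 0.5  0.2 -1. ]
top cap [601.4   6.5] 28.3 127 z 74.0 s 59.2
top pin 12 s 59.71
scene cap [600.6   7.3] 28.0 374 z 71.6 s 59.18
scene pin 9 s 59.62
```

View pics/scene5.png

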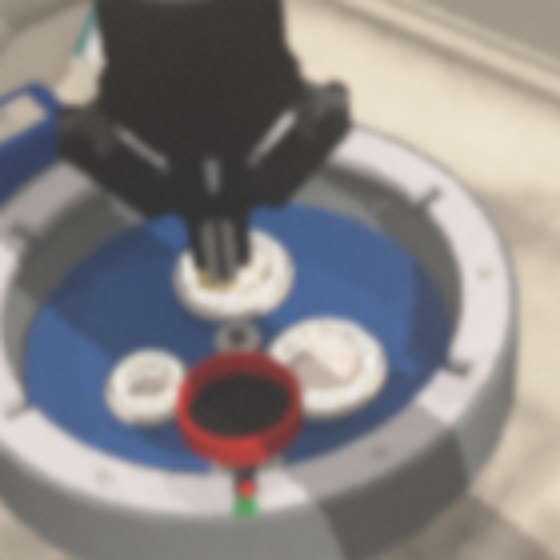

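The cup is up again (rim at about 74 mm, 63 mm when pressed). The red pin stands in the green-dotted slot at (246,487), the dishes are in their seats and the arm is clear.

```bash
python3 -c "from bench import *;print(job_done())"
```

```text
the job is handed in; nothing more can be done
None
```

The carousel is indexed by one slot: the plunger sprang back up with its pin in the green-dotted slot, the last pictures show the dishes in their seats and the gripper clear, and I handed the job in after about 9 s of robot time.

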